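# Shut the brazing gas valves in order

### The job

Shut down the brazing bench by pushing the valve knobs down with the fingertips, one after another: first red (fuel gas), then blue (oxygen), then green (shielding gas). Push each one gently, well past half-way down so that it stays shut; leave the yellow knob (compressed air) up, do not pull any knob up, and leave the loose fittings and tools where they lie.

Things in the scene. Friction and masses are not known exactly. Their poses are not given: they have to be found in the camera images.
- red_knob (a joint): push-pull knob of the fuel gas valve (red, round, flat-topped, 38 mm wide, 16 mm high). Slides straight down with the value growing, in m: it starts within 3 mm of 0 (valve open); 6 mm (0.006) or more counts as shut, 12 mm is the hard lower stop, so about 9 mm is a good depth. Negative values mean pulled up (as far as -12 mm). No spring: it slides against about 4 N of friction and stays where it is left; pressing hard against the stop (over 25 N) would damage it.
- red_top (a point): centre of the flat top of the red knob, moving with it; about 95 mm above the bench when open. The knob stands on the vertical axis of a brass valve body 46 mm wide on a 66 mm round steel foot fixed to the bench; a brass outlet with a coloured collar runs 63 mm from the axis along this point's +x axis, at 40 mm height. Which valve stands where changes; valves are at least 100 mm apart, axis to axis.
- blue_knob (a joint): push-pull knob of the oxygen valve (blue, round, flat-topped, 38 mm wide, 16 mm high). Slides straight down with the value growing, in m: it starts within 3 mm of 0 (valve open); 6 mm (0.006) or more counts as shut, 12 mm is the hard lower stop, so about 9 mm is a good depth. Negative values mean pulled up (as far as -12 mm). No spring: it slides against about 4 N of friction and stays where it is left; pressing hard against the stop (over 25 N) would damage it.
- blue_top (a point): centre of the flat top of the blue knob, moving with it; about 95 mm above the bench when open. The knob stands on the vertical axis of a brass valve body 46 mm wide on a 66 mm round steel foot fixed to the bench; a brass outlet with a coloured collar runs 63 mm from the axis along this point's +x axis, at 40 mm height. Which valve stands where changes; valves are at least 100 mm apart, axis to axis.
- green_knob (a joint): push-pull knob of the shielding gas valve (green, round, flat-topped, 38 mm wide, 16 mm high). Slides straight down with the value growing, in m: it starts within 3 mm of 0 (valve open); 6 mm (0.006) or more counts as shut, 12 mm is the hard lower stop, so about 9 mm is a good depth. Negative values mean pulled up (as far as -12 mm). No spring: it slides against about 4 N of friction and stays where it is left; pressing hard against the stop (over 25 N) would damage it.
- green_top (a point): centre of the flat top of the green knob, moving with it; about 95 mm above the bench when open. The knob stands on the vertical axis of a brass valve body 46 mm wide on a 66 mm round steel foot fixed to the bench; a brass outlet with a coloured collar runs 63 mm from the axis along this point's +x axis, at 40 mm height. Which valve stands where changes; valves are at least 100 mm apart, axis to axis.
- yellow_knob (a joint): push-pull knob of the compressed air valve (yellow, round, flat-topped, 38 mm wide, 16 mm high). Slides straight down with the value growing, in m: it starts within 3 mm of 0 (valve open); 6 mm (0.006) or more counts as shut, 12 mm is the hard lower stop, so about 9 mm is a good depth. Negative values mean pulled up (as far as -12 mm). No spring: it slides against about 4 N of friction and stays where it is left; pressing hard against the stop (over 25 N) would damage it.
- yellow_top (a point): centre of the flat top of the yellow knob, moving with it; about 95 mm above the bench when open. The knob stands on the vertical axis of a brass valve body 46 mm wide on a 66 mm round steel foot fixed to the bench; a brass outlet with a coloured collar runs 63 mm from the axis along this point's +x axis, at 40 mm height. Which valve stands where changes; valves are at least 100 mm apart, axis to axis.
- coupling: bystander, loose: dark steel pipe coupling, open tube standing upright, 54 mm wide, 45 mm high; origin at the underside, in the middle.
- sleeve: bystander, loose: bright steel pipe sleeve, open tube standing upright, 58 mm wide, 38 mm high; origin at the underside, in the middle.
- reducer: bystander, loose: copper reducer standing on its 56 mm wide end, 55 mm high, narrowing to 36 mm; origin at the underside, in the middle.
- elbow: bystander, loose: steel 90-degree pipe elbow lying flat, about 95 by 100 mm, 44 mm high; origin at the underside.
- wrench: bystander, loose: steel wrench lying flat, 170 mm long along its x axis; origin at the underside.

How it is judged:
By the outcome, as a careful person would: the job done as asked, in the order asked, and still so for the second after the job is handed in, with the robot touching nothing.
It also fails if it takes over 45 s, if anything falls off the work surface, if the arm or the gripper's body presses on something with over 40 N, if the wrist force passes 120 N, or if a joint passes its speed limit or range.

### The arm

A 7-joint arm with a two-finger parallel gripper is mounted at the origin on the work surface. World frame = base frame: x ahead of the robot, y to its left, z up, the work surface at z = 0. Lengths are in m, angles in rad, forces in N, time in s.
With the tool pointing down it reaches from about 0.4 to 0.875 m from the base axis. Payload 6.5 kg.
Tool frame: the origin (TCP) lies between the finger pads; the fingertips stand 25 mm ahead of it and the grasp point (between the pads) lies 6 mm ahead of it; z points along the fingers, y is the line along which they close (so a half turn about z gives the same grasp; the last joint's range is limited). The gripper opens to 88 mm and grips with 3 to 60 N. Pads are 18 mm wide; open, the fingers measure 123 mm over their backs; the gripper's body (75 mm by 187 mm) begins 45 mm behind the grasp point.
Start: joints at [-1.391, 0.536, -0.004, 1.538, 0.003, 1.067, -0.071], TCP at [0.158, 0.63, 0.264] pointing down, gripper open.
Joint ranges: [-2.7, 2.7], [-0.37, 2.16], [-1.27, 1.26], [0.24, 2.4], [-1.31, 4.45], [0.19, 1.91], [-2.76, 2.76]. Speed limits (rad/s): [2.39, 2.39, 3.14, 3.14, 3.14, 3.14, 3.14].

### API

Orientations are given as a rotation vector (axis times angle).
In Python, from rig import telemetry, imaging, manip gives the robot as it stands.
- The arm moves only by the tool move_arm, never from a script. Its argument "plan" is a list of rows, each a list of 7 numbers: the shift along the world's x, y, z in m, then the turn, a rotation vector about the world's x, y, z in rad, then the finger opening in m, from 0 to 0.0881. In form: [[x, y, z, rx, ry, rz, claw], ...]. A call has 1 to 8 rows; each row is the pose to reach, as a shift and turn from the pose commanded when the call began; what a row does not reach only later rows make up. A row lasts 1/12 s, in which the tool goes at most 41.7 mm and 7.16 degrees, less where a joint would pass 70% of its speed; a pose out of reach is approached as far as the arm can. A call with a gripper value outside its range is refused whole. The fingers move at their own pace and stop on an object; "squeeze" is the grip in N (left out, the last holds). Time passes only in rows, so rows that repeat a pose let the fingers close. It gives the time, the measured TCP pose, the force, the opening and the grip force at its end, in the units of the state.
- telemetry.get_state(): the state, without advancing time (a new reading comes with each control period).
- imaging.capture(name): name is "scene" or "top"; returns the picture (420x560x3 uint8, red, green, blue); there is no depth.
- imaging.get_calibration(name): a dict with "mtx" (3x3 intrinsics, pixels), "pose" (4x4, takes a point from camera to world coordinates). Camera axes: x right, y down, z forward; pixel columns grow to the right and rows downward; lengths in m; the calibration is good to about 2 mm. A picture is of the moment at which its call begins. get_calibration takes no time and is no camera call.
- manip.job_done(): hands the job in; it is judged then, once.
The state is a dict: "time": time; "joint_positions": joint angles; "dq": joint speeds; "tau": joint torques, N m; "ee_pos": TCP position; "ee_rot": TCP orientation; "contact_force": force on the tool from outside, world axes, zero at the start; "moment": the same for the moment, N m; "opening": opening from 0.0 (shut) to 1.0 (fully open); "grasp_force": force on a finger pad.
Only numpy, scipy, OpenCV 4.12 (cv2) and the standard library are available. Lean on these libraries where they do the work, as an engineer would, in place of code of your own. Each camera call takes 0.05 s, during which the arm holds its last target. There are 200 camera calls.

## Working session

There is one attempt and no reset: what is moved stays moved. The work goes in short steps, Python scripts to look and compute and a tool call to move; the robot and the scene stay as the last step left them, time stands still between calls to the robot, and variables do not carry over. Pictures are saved under pics/ and viewed, at most 10 in all, crops included, and the job is handed in when it is done.

Besides the shell and the picture viewer there is one more tool, called after "Emit:" as name([rows], argument=value, ...), one row to a line, values as JSON. move_arm: Moves the arm, as the interface text tells. Its arguments: {"type":"object","properties":{"plan":{"type":"array","items":{"type":"array","items":{"type":"number"}}},"squeeze":{"type":"number"}},"required":["plan"]}

```bash
mkdir -p pics; python3 - <<'E'
from rig import telemetry, imaging
import cv2
s=telemetry.get_state(); print(s)
for n in("scene","top"):
    im=imaging.capture(n); cv2.imwrite(f"pics/{n}0.png",im[:,:,::-1]); c=imaging.get_calibration(n); print(n,c)
E
```

```text
{'time': 0.0, 'joint_positions': array([-1.39121566,  0.5371882 , -0.00443624,  1.53887233,  0.00261455,
        1.06731357, -0.07119227]), 'dq': array([-4.31673087e-04, -1.60734375e-03, -5.84280498e-04, -1.34427903e-03,
        7.28960953e-04,  4.47431337e-04,  9.02142215e-05]), 'tau': array([-8.54462860e-05, -5.70975029e+01,  9.90900993e-01, -2.51602417e+01,
       -5.62061369e-02,  1.76321104e-02,  1.41056885e-04]), 'ee_pos': array([0.15803161, 0.62989619, 0.26282511]), 'ee_rot': array([-3.84959177e-01, -3.11784194e+00,  2.78691231e-03]), 'contact_force': array([-0.60565031, -0.26296515, -1.05924316]), 'moment': array([0.01058271, 0.04138019, 0.03181368]), 'grasp_force': 0.0, 'opening': 0.9969705422460823}
scene {'mtx': array([[387.28444713,   0.        , 273.54273105],
       [  0.        , 387.28444713, 207.90871451],
       [  0.        ,   0.        ,   1.        ]]), 'pose': array([[-0.62156716,  0.64083407, -0.45053964,  0.98964341],
       [ 0.78326622,  0.49947516, -0.37016022,  0.36724386],
       [-0.01217792, -0.58297192, -0.81240103,  0.83858158],
       [ 0.        ,  0.        ,  0.        ,  1.        ]])}
top {'mtx': array([[467.49853996,   0.        , 285.15837145],
       [  0.        , 467.49853996, 211.28274107],
       [  0.        ,   0.        ,   1.        ]]), 'pose': array([[-0.01998646, -0.98571458,  0.16723429,  0.38652499],
       [-0.99957511,  0.01615091, -0.02426402,  0.02144932],
       [ 0.02121641, -0.16764818, -0.98561856,  1.08085251],
       [ 0.        ,  0.        ,  0.        ,  1.        ]])}
```

View pics/top0.png

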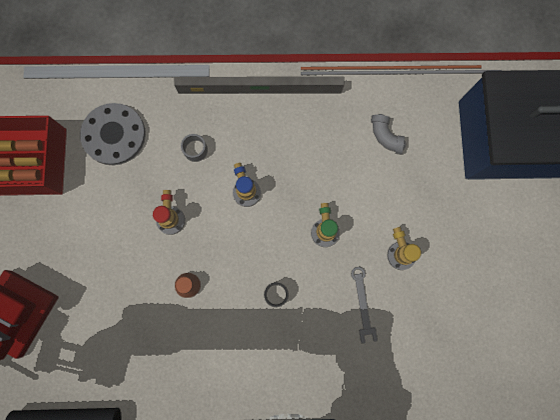

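View pics/scene0.png

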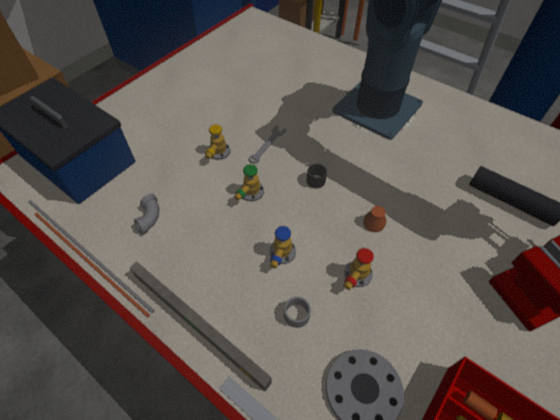

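The top view shows the red knob at about (162,214), blue (244,185), green (329,229) and yellow (411,253). The scene view shows red (365,256), blue (283,234), green (251,173) and yellow (216,131). There is no clutter close by.

```bash
cat > h.py <<'E'
import cv2,numpy as np
from rig import imaging
HUE={'red':((-8,6),),'blue':((105,130),),'green':((50,85),),'yellow':((18,32),)}
def ray(n,px):
    c=imaging.get_calibration(n);T=c['pose'];d=T[:3,:3]@np.linalg.solve(c['mtx'],[*px,1.]);return T[:3,3],d/np.linalg.norm(d)
def onplane(n,px,z):
    o,d=ray(n,px);return o+d*(z-o[2])/d[2]
def blob(im,col,seed,r=22):
    hsv=cv2.cvtColor(cv2.GaussianBlur(im,(3,3),0),cv2.COLOR_RGB2HSV).astype(int);h=hsv[...,0].copy()
    if col=='red':h[h>90]-=180
    lo,hi=HUE[col][0]
    m=((h>=lo)&(h<=hi)&(hsv[...,1]>150)&(hsv[...,2]>60)).astype(np.uint8)
    z=np.zeros_like(m);cv2.circle(z,seed,r,1,-1);m&=z
    n,l,st,ce=cv2.connectedComponentsWithStats(m)
    i=l[seed[1],seed[0]]
    return ce[i],st[i]
def tri(a,b):
    (o,d),(p,e)=a,b
    s=np.linalg.lstsq(np.c_[d,-e],p-o,rcond=None)[0];return (o+s[0]*d+p+s[1]*e)/2,np.linalg.norm(o+s[0]*d-p-s[1]*e)
E
python3 - <<'E'
from h import *
S={'red':((162,214),(365,256)),'blue':((244,185),(283,234)),'green':((329,229),(251,173)),'yellow':((411,253),(216,131))}
t=cv2.imread('pics/top0.png')[:,:,::-1].copy();s=cv2.imread('pics/scene0.png')[:,:,::-1].copy()
for k,(a,b) in S.items():
    ca,sa=blob(t,k,a);cb,sb=blob(s,k,b)
    P,g=tri(ray('top',ca),ray('scene',cb))
    print(k,ca.round(1),sa,cb.round(1),sb,P.round(4),round(g,4),onplane('top',ca,.09)[:2].round(4),onplane('scene',cb,.088)[:2].round(4))
E
```

```text
red [160.9 213.8] [153 207  16  15 190] [364.5 255.7] [357 249  16  15 187] [0.5534 0.2623 0.0907] 0.0002 [0.5535 0.2625] [0.5519 0.2619]
blue [279.5 209.5] [     0      0    560    420 235093] [282.5 233. ] [276 227  14  13 136] [ 0.5688  0.0251 -0.0239] 0.0397 [0.5587 0.0091] [0.616  0.0852]
green [279.5 209.5] [     0      0    560    420 235200] [250.  169.8] [245 166  11   9  73] [ 0.5607 -0.0131  0.1831] 0.0588 [0.5587 0.0092] [ 0.5162 -0.0973]
yellow [279.5 209.5] [     0      0    560    420 235164] [216.2 138.8] [207 125  18  28 249] [ 0.5733 -0.0363  0.2757] 0.1328 [0.5588 0.0092] [ 0.4875 -0.2438]
```

```bash
python3 - <<'E'
import h
from h import *
S={'red':((162,214),(365,256)),'blue':((244,185),(283,234)),'green':((329,229),(251,173)),'yellow':((411,253),(216,131))}
t=cv2.imread('pics/top0.png')[:,:,::-1].copy();s=cv2.imread('pics/scene0.png')[:,:,::-1].copy()
for im,i in((t,0),(s,1)):
    hs=cv2.cvtColor(im,cv2.COLOR_RGB2HSV); print([hs[S[k][i][1],S[k][i][0]] for k in S])
def blob2(im,seed,r=15):
    hsv=cv2.cvtColor(im,cv2.COLOR_RGB2HSV).astype(int);h0=hsv[seed[1],seed[0]]
    dh=abs((hsv[...,0]-h0[0]+90)%180-90)
    m=((dh<9)&(hsv[...,1]>.6*h0[1])&(hsv[...,2]>50)).astype(np.uint8)
    z=np.zeros_like(m);cv2.circle(z,seed,r,1,-1);n,l,st,ce=cv2.connectedComponentsWithStats(m&z);i=l[seed[1],seed[0]];return ce[i],st[i]
for k,(a,b) in S.items():
    ca,sa=blob2(t,a);cb,sb=blob2(s,b)
    P,g=tri(ray('top',ca),ray('scene',cb))
    print(k,ca.round(1),sa,cb.round(1),sb,P.round(4),round(g,4),onplane('top',ca,.09)[:2].round(4),onplane('scene',cb,.088)[:2].round(4))
E
```

```text
[array([  1, 165, 141], dtype=uint8), array([111, 151, 127], dtype=uint8), array([ 64, 110, 111], dtype=uint8), array([ 22, 150, 153], dtype=uint8)]
[array([  2, 218, 130], dtype=uint8), array([112, 179, 117], dtype=uint8), array([ 64, 159,  98], dtype=uint8), array([ 24, 223, 143], dtype=uint8)]
red [161.  213.9] [153 206  17  17 234] [364.5 255.8] [357 248  16  16 201] [0.5534 0.2622 0.0903] 0.0001 [0.5534 0.2623] [0.5521 0.2619]
blue [244.  184.2] [236 177  17  16 216] [282.5 233.1] [275 227  16  14 162] [0.6161 0.0852 0.0879] 0.0001 [0.6156 0.0851] [0.6161 0.0852]
green [328.8 227.5] [321 220  17  16 218] [250.  170.1] [244 165  13  12 119] [ 0.5179 -0.0958  0.0896] 0.0002 [ 0.5179 -0.0958] [ 0.5169 -0.0967]
yellow [407.5 252.9] [396 240  25  25 428] [216.4 135.2] [209 125  16  22 214] [ 0.4627 -0.2688  0.0681] 0.0018 [ 0.4606 -0.2617] [ 0.4767 -0.2532]
```

Emit:
move_arm([
  [0.395, -0.368, 0, 0, 0, 0, 0],
  [0.395, -0.368, 0, 0, 0, 0, 0],
  [0.395, -0.368, 0, 0, 0, 0, 0],
  [0.395, -0.368, 0, 0, 0, 0, 0],
  [0.395, -0.368, 0, 0, 0, 0, 0],
  [0.395, -0.368, 0, 0, 0, 0, 0],
  [0.395, -0.368, 0, 0, 0, 0, 0],
  [0.395, -0.368, 0, 0, 0, 0, 0],
], squeeze=10)

```text
time: 0.77
ee_pos: [0.4031, 0.4015, 0.2635]
ee_rot: [-0.385, -3.118, 0.001]
contact_force: [0.9, 0.5, -0.7]
opening: 0.419
grasp_force: 0.0
```

Next, go to above red and lower to z ≈ 0.15.

Emit:
move_arm([
  [0.15, -0.139, 0, 0, 0, 0, 0],
  [0.15, -0.139, 0, 0, 0, 0, 0],
  [0.15, -0.139, 0, 0, 0, 0, 0],
  [0.15, -0.139, 0, 0, 0, 0, 0],
  [0.15, -0.139, 0, 0, 0, 0, 0],
  [0.15, -0.139, -0.04, 0, 0, 0, 0],
  [0.15, -0.139, -0.08, 0, 0, 0, 0],
  [0.15, -0.139, -0.113, 0, 0, 0, 0],
])

```text
time: 1.43
ee_pos: [0.5519, 0.263, 0.1484]
ee_rot: [-0.388, -3.117, 0.001]
contact_force: [-0.5, 1.4, -0.0]
opening: 0.005
grasp_force: 0.0
```

Emit:
move_arm([
  [0, 0, 0, 0, 0, 0, 0],
  [0, 0, 0, 0, 0, 0, 0],
])

```text
time: 1.6
ee_pos: [0.5509, 0.2637, 0.1495]
ee_rot: [-0.384, -3.115, 0.004]
contact_force: [0.6, -0.2, 1.3]
opening: 0.006
grasp_force: 0.0
```

```bash
python3 - <<'E'
from rig import telemetry, imaging
import cv2,numpy as np
im=imaging.capture("scene");t=imaging.capture("top")
s=telemetry.get_state();print(s['ee_pos'],s['contact_force'],s['opening'])
a=cv2.resize(im[170:310,290:440],None,fx=3,fy=3);b=cv2.resize(t[140:280,80:230],None,fx=2,fy=2)
b=cv2.copyMakeBorder(b,0,a.shape[0]-b.shape[0],0,0,cv2.BORDER_CONSTANT)
cv2.imwrite("pics/red1.png",np.hstack([a,b])[:,:,::-1])
E
```

```text
[0.55323148 0.26495723 0.15278856] [0.20025821 0.37121963 0.5510497 ] 0.009533760285989864
```

View pics/red1.png

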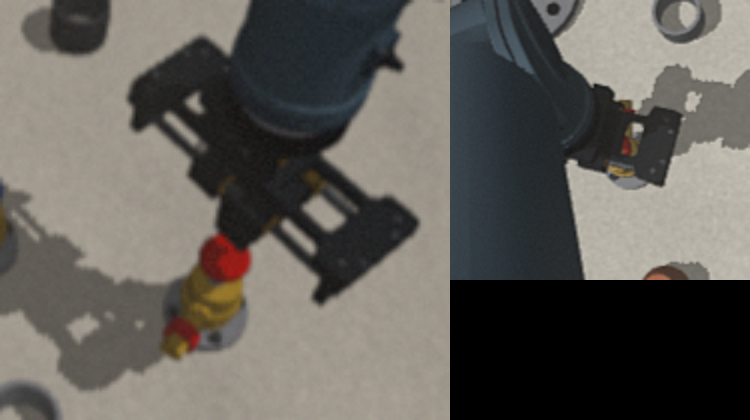

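The left crop shows the closed fingertips just above the red knob (crop 225,255) and lined up with it. I'll descend slowly.

Emit:
move_arm([
  [0, 0, -0.01, 0, 0, 0, 0],
  [0, 0, -0.02, 0, 0, 0, 0],
  [0, 0, -0.024, 0, 0, 0, 0],
  [0, 0, -0.027, 0, 0, 0, 0],
  [0, 0, -0.03, 0, 0, 0, 0],
  [0, 0, -0.033, 0, 0, 0, 0],
  [0, 0, -0.034, 0, 0, 0, 0],
  [0, 0, -0.034, 0, 0, 0, 0],
])

```text
time: 2.37
ee_pos: [0.5521, 0.2643, 0.1166]
ee_rot: [0.385, 3.118, 0.0]
contact_force: [0.2, -0.3, -0.3]
opening: 0.007
grasp_force: 0.0
```

```bash
python3 - <<'E'
from rig import telemetry, imaging
import numpy as np
P=[]
for _ in range(8):
    imaging.capture("scene");s=telemetry.get_state();P.append(np.r_[s['ee_pos'],s['contact_force']])
print(np.mean(P,0).round(4),np.std(P,0).round(4))
E
```

```text
[ 0.5523  0.2643  0.1168 -0.0936 -0.2092 -0.079 ] [1.000e-04 0.000e+00 0.000e+00 5.054e-01 3.609e-01 4.586e-01]
```

Emit:
move_arm([
  [0, 0, -0.001, 0, 0, 0, 0],
  [0, 0, -0.002, 0, 0, 0, 0],
  [0, 0, -0.003, 0, 0, 0, 0],
])

```text
time: 3.02
ee_pos: [0.5523, 0.2643, 0.114]
ee_rot: [0.385, 3.117, 0.0]
contact_force: [-0.9, -0.4, 4.0]
opening: 0.005
grasp_force: 1.9
```

Emit:
move_arm([
  [0, 0, -0.001, 0, 0, 0, 0],
  [0, 0, -0.002, 0, 0, 0, 0],
])

```text
time: 3.18
ee_pos: [0.5523, 0.2643, 0.1118]
ee_rot: [0.385, 3.117, 0.0]
contact_force: [-0.9, -1.0, 3.3]
opening: 0.004
grasp_force: 1.9
```

Emit:
move_arm([
  [0, 0, -0.001, 0, 0, 0, 0],
  [0, 0, -0.002, 0, 0, 0, 0],
  [0, 0, -0.003, 0, 0, 0, 0],
])

```text
time: 3.43
ee_pos: [0.5522, 0.2643, 0.1087]
ee_rot: [0.385, 3.117, 0.0]
contact_force: [-0.6, 0.4, 4.0]
opening: 0.004
grasp_force: 1.9
```

Emit:
move_arm([
  [0, 0, -0.001, 0, 0, 0, 0],
  [0, 0, -0.0015, 0, 0, 0, 0],
  [0, 0, -0.0015, 0, 0, 0, 0],
])

```text
time: 3.68
ee_pos: [0.5523, 0.2644, 0.1084]
ee_rot: [0.385, 3.118, 0.001]
contact_force: [-4.1, -1.6, 13.7]
opening: 0.003
grasp_force: 7.2
```

The red knob bottomed out at 13.7 N, so it is shut. The stop sits at TCP z ≈ 0.108, which makes 0.111 the target for the others. Next I lift and go to blue.

Emit:
move_arm([
  [0, 0, 0.02, 0, 0, 0, 0],
  [0, 0, 0.05, 0, 0, 0, 0],
  [0.014, -0.036, 0.05, 0, 0, 0, 0],
  [0.028, -0.072, 0.05, 0, 0, 0, 0],
  [0.042, -0.11, 0.05, 0, 0, 0, 0],
  [0.054, -0.146, 0.05, 0, 0, 0, 0],
  [0.064, -0.179, 0.05, 0, 0, 0, 0],
  [0.064, -0.179, 0.05, 0, 0, 0, 0],
])

```text
time: 4.35
ee_pos: [0.6177, 0.0749, 0.1569]
ee_rot: [0.401, 3.114, -0.009]
contact_force: [-0.4, -0.9, -0.3]
opening: 0.011
grasp_force: 0.0
```

Emit:
move_arm([
  [0, 0, 0, 0, 0, 0, 0],
  [0, 0, 0, 0, 0, 0, 0],
  [0, 0, 0, 0, 0, 0, 0],
  [0, 0, 0, 0, 0, 0, 0],
])

```text
time: 4.68
ee_pos: [0.6155, 0.0873, 0.157]
ee_rot: [-0.381, -3.118, -0.001]
contact_force: [-0.4, 0.9, 0.2]
opening: 0.008
grasp_force: 0.0
```

```bash
python3 - <<'E'
from rig import telemetry, imaging
import cv2,numpy as np
im=imaging.capture("scene")
s=telemetry.get_state();print(s['ee_pos'],s['contact_force'],s['opening'])
cv2.imwrite("pics/blue1.png",cv2.resize(im[130:310,200:420],None,fx=3,fy=3)[:,:,::-1])
E
```

```text
[0.61558414 0.08702985 0.15704092] [-0.02429321  0.83198131  0.62146733] 0.0006453366384830448
```

View pics/blue1.png

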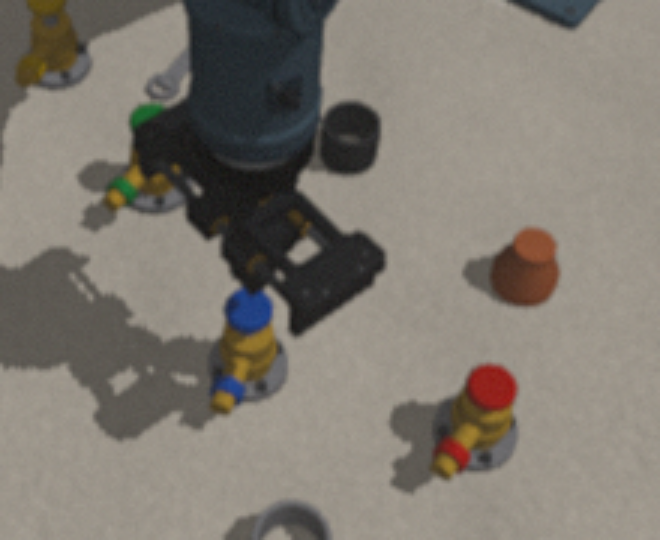

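The red knob (crop 492,388) now sits low on its body. The fingertips are just over the blue knob (248,305). Next I push blue.

Emit:
move_arm([
  [0, -0.002, -0.02, 0, 0, 0, 0],
  [0, -0.002, -0.033, 0, 0, 0, 0],
  [0, -0.002, -0.037, 0, 0, 0, 0],
  [0, -0.002, -0.04, 0, 0, 0, 0],
  [0, -0.002, -0.042, 0, 0, 0, 0],
  [0, -0.002, -0.043, 0, 0, 0, 0],
  [0, -0.002, -0.043, 0, 0, 0, 0],
])

```text
time: 5.32
ee_pos: [0.6162, 0.0834, 0.1144]
ee_rot: [0.385, 3.118, 0.0]
contact_force: [-0.4, 0.0, 0.3]
opening: 0.009
grasp_force: 0.0
```

Emit:
move_arm([
  [0, 0, -0.001, 0, 0, 0, 0],
  [0, 0, -0.002, 0, 0, 0, 0],
  [0, 0, -0.003, 0, 0, 0, 0],
  [0, 0, -0.003, 0, 0, 0, 0],
])

```text
time: 5.65
ee_pos: [0.6166, 0.0833, 0.1115]
ee_rot: [0.385, 3.117, 0.001]
contact_force: [-1.4, 0.2, 3.1]
opening: -0.0
grasp_force: 1.5
```

Emit:
move_arm([
  [0, 0, -0.001, 0, 0, 0, 0],
  [0, 0, -0.002, 0, 0, 0, 0],
  [0, 0, -0.002, 0, 0, 0, 0],
])

```text
time: 5.9
ee_pos: [0.6166, 0.0833, 0.1093]
ee_rot: [0.385, 3.117, 0.0]
contact_force: [0.9, -0.1, 3.1]
opening: 0.007
grasp_force: 1.1
```

Emit:
move_arm([
  [0, 0, -0.001, 0, 0, 0, 0],
  [0, 0, -0.001, 0, 0, 0, 0],
])

```text
time: 6.07
ee_pos: [0.6166, 0.0833, 0.1085]
ee_rot: [0.385, 3.117, 0.0]
contact_force: [0.3, 0.3, 4.3]
opening: -0.001
grasp_force: 2.2
```

Emit:
move_arm([
  [0, 0, 0.02, 0, 0, 0, 0],
  [0, 0, 0.05, 0, 0, 0, 0],
  [-0.02, -0.036, 0.05, 0, 0, 0, 0],
  [-0.04, -0.072, 0.05, 0, 0, 0, 0],
  [-0.06, -0.108, 0.05, 0, 0, 0, 0],
  [-0.08, -0.144, 0.05, 0, 0, 0, 0],
  [-0.099, -0.179, 0.05, 0, 0, 0, 0],
  [-0.099, -0.179, 0.05, 0, 0, 0, 0],
])

```text
time: 6.73
ee_pos: [0.5118, -0.1044, 0.1577]
ee_rot: [-0.402, -3.112, 0.007]
contact_force: [-0.5, -0.3, 0.6]
opening: 0.008
grasp_force: 0.0
```

Emit:
move_arm([
  [0, 0, 0, 0, 0, 0, 0],
  [0, 0, 0, 0, 0, 0, 0],
  [0, 0, 0, 0, 0, 0, 0],
  [0, 0, 0, 0, 0, 0, 0],
])

```text
time: 7.07
ee_pos: [0.5176, -0.0942, 0.158]
ee_rot: [-0.381, -3.118, -0.001]
contact_force: [-0.1, 0.7, 0.8]
opening: 0.005
grasp_force: 0.0
```

```bash
python3 - <<'E'
from rig import telemetry, imaging
import cv2,numpy as np
im=imaging.capture("scene")
s=telemetry.get_state();print(s['ee_pos'],s['contact_force'],s['opening'])
cv2.imwrite("pics/green1.png",cv2.resize(im[110:300,190:420],None,fx=3,fy=3)[:,:,::-1])
E
```

```text
[ 0.51757148 -0.09433366  0.15801723] [-1.17707986 -0.29267521  0.35117906] 0.0046282331666451515
```

View pics/green1.png

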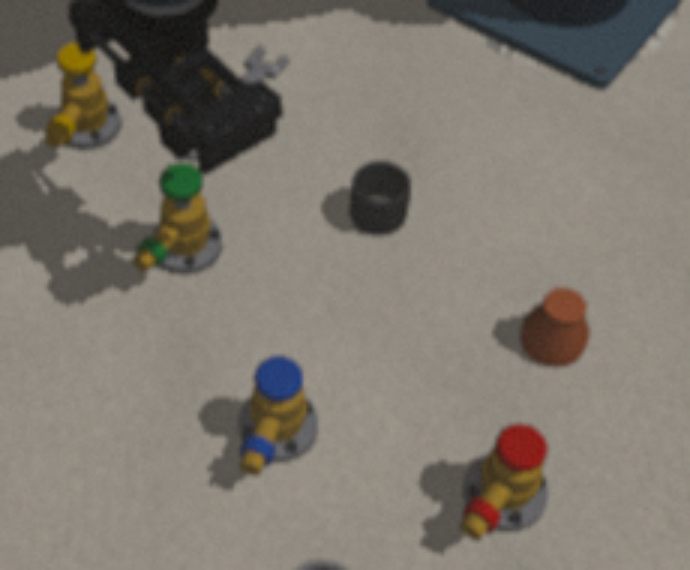

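The blue knob (278,378) and red knob (521,446) are both seated with no neck showing. Green (181,182) is still up, with the fingers over it. Next I push green.

Emit:
move_arm([
  [0, -0.001, -0.02, 0, 0, 0, 0],
  [0, -0.001, -0.034, 0, 0, 0, 0],
  [0, -0.001, -0.038, 0, 0, 0, 0],
  [0, -0.001, -0.041, 0, 0, 0, 0],
  [0, -0.001, -0.043, 0, 0, 0, 0],
  [0, -0.001, -0.044, 0, 0, 0, 0],
  [0, -0.001, -0.044, 0, 0, 0, 0],
])

```text
time: 7.7
ee_pos: [0.5173, -0.0965, 0.1145]
ee_rot: [0.384, 3.117, 0.0]
contact_force: [0.7, 0.2, -0.4]
opening: 0.003
grasp_force: 0.0
```

Emit:
move_arm([
  [0, 0, -0.001, 0, 0, 0, 0],
  [0, 0, -0.002, 0, 0, 0, 0],
  [0, 0, -0.003, 0, 0, 0, 0],
  [0, 0, -0.003, 0, 0, 0, 0],
])

```text
time: 8.03
ee_pos: [0.5175, -0.0968, 0.1114]
ee_rot: [0.385, 3.117, 0.0]
contact_force: [0.9, 1.8, 2.8]
opening: 0.005
grasp_force: 1.3
```

Emit:
move_arm([
  [0, 0, -0.001, 0, 0, 0, 0],
  [0, 0, -0.002, 0, 0, 0, 0],
  [0, 0, -0.002, 0, 0, 0, 0],
])

```text
time: 8.28
ee_pos: [0.5174, -0.0968, 0.1092]
ee_rot: [0.385, 3.117, -0.0]
contact_force: [1.4, 0.8, 2.4]
opening: 0.007
grasp_force: 0.9
```

Next I lift clear and back away for a final look.

Emit:
move_arm([
  [0, 0, 0.02, 0, 0, 0, 0],
  [0, 0, 0.05, 0, 0, 0, 0],
  [0, 0, 0.09, 0, 0, 0, 0],
  [0, 0, 0.13, 0, 0, 0, 0],
  [-0.03, 0, 0.15, 0, 0, 0, 0],
  [-0.06, 0, 0.17, 0, 0, 0, 0],
  [-0.06, 0, 0.17, 0, 0, 0, 0],
  [-0.06, 0, 0.17, 0, 0, 0, 0],
])

```text
time: 8.95
ee_pos: [0.4565, -0.0973, 0.2801]
ee_rot: [0.386, 3.116, 0.0]
contact_force: [-0.1, 1.0, -0.3]
opening: 0.003
grasp_force: 0.0
```

```bash
python3 - <<'E'
from rig import telemetry, imaging
import cv2,numpy as np
im=imaging.capture("scene")
s=telemetry.get_state();print(s['ee_pos'],s['contact_force'],s['time'])
cv2.imwrite("pics/end.png",cv2.resize(im[110:300,190:420],None,fx=3,fy=3)[:,:,::-1])
E
```

```text
[ 0.45701964 -0.09695335  0.2792542 ] [ 0.67539963  0.74248953 -0.54257176] 9.0
```

View pics/end.png

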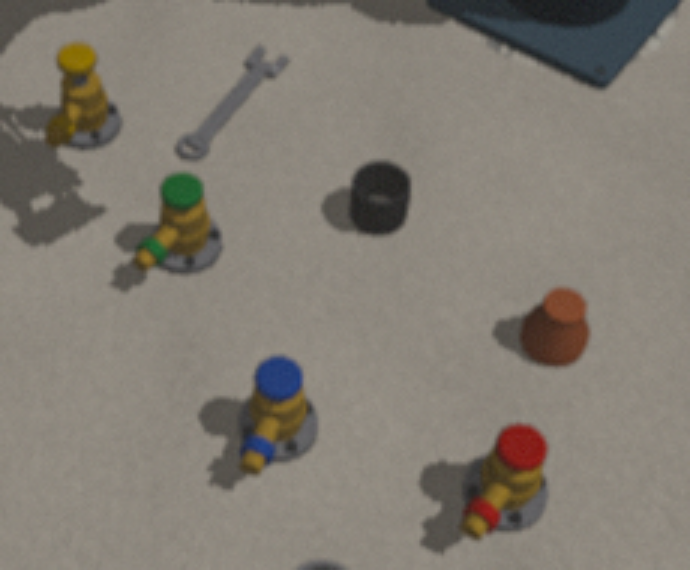

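The green knob (182,190), the blue knob and the red knob are all seated. Yellow (77,60) is still up, and the loose parts in view haven't moved.

```bash
python3 -c "
from rig import manip;print(manip.job_done())"
```

```text
the job is handed in; nothing more can be done
None
```

The red, blue and green knobs were pushed shut in that order (highest force read 13.7 N), yellow was left up, no contact with the loose parts was seen, and the job was handed in after about 9 s.

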